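# Empty the tip bucket and lock it

### The arm

A 6-joint arm with a two-finger parallel gripper is mounted at the origin on the work surface. World frame = base frame: x ahead of the robot, y to its left, z up, the work surface at z = 0. Lengths are in m, angles in rad, forces in N, time in s.
With the tool pointing down it reaches from about 0.375 to 0.925 m from the base axis. Payload 5.7 kg.
Tool frame: the origin (TCP) lies at the very end of the fingers, on their centre line; the grasp point (between the pads) lies 19 mm behind it; z points along the fingers, y is the line along which they close (so a half turn about z gives the same grasp; the last joint's range is limited). The gripper opens to 85 mm and grips with 20 to 120 N. Pads are 22 mm wide; open, the fingers measure 114 mm over their backs; the gripper's body (76 mm by 85 mm) begins 54 mm behind the grasp point. The pads swing forward as they close: fully open they stand 13 mm farther back than shut.
Start: joints at [1.064, 0.359, 1.51, -0, 1.272, -0.115], TCP at [0.229, 0.555, 0.231] pointing down, gripper open.
Joint ranges: [-2.97, 2.97], [-1.01, 2.36], [0.21, 2.38], [-0.96, 4.11], [0.2, 2.71], [-2.98, 2.98]. Speed limits (rad/s): [2.39, 2.39, 3.14, 3.14, 3.14, 3.14].

### API

Orientations are given as a unit quaternion [w, x, y, z].
In Python, from workcell import bot gives the robot as it stands.
- The arm moves only by the tool step_arm, never from a script. Its argument "commands" is a list that holds one entry, the list of rows, each a list of 5 numbers: the shift along the tool's x, y, z in mm, then the turn about the tool's z in rad, then the opening in per cent of the stroke, from 0 (shut) to 100 (fully open). A call has exactly 8 rows; each row is the pose to reach, as a shift and turn from the pose commanded when the call began, along the tool's axes at that moment; what a row does not reach only later rows make up. A row lasts 1/12 s, in which the tool goes at most 41.7 mm and 7.16 degrees, less where a joint would pass 70% of its speed; a pose out of reach is approached as far as the arm can. A call with a gripper value outside its range is refused whole. The fingers move at their own pace and stop on an object; "force" is the grip in N (left out, the last holds). Time passes only in rows, so rows that repeat a pose let the fingers close, or fill a call up. It gives the time, the measured TCP pose, the force, the opening and the grip force at its end, in the units of the state.
- bot.read_state(): the state, without advancing time (a new reading comes with each control period).
- bot.capture(name): name is "scene" or "top"; returns the picture (384x512x3 uint8, blue, green, red); there is no depth.
- bot.get_calibration(name): a dict with "K" (3x3 intrinsics, pixels), "R" (3x3) and "t" (3): a world point X has camera coordinates R X + t. Camera axes: x right, y down, z forward; pixel columns grow to the right and rows downward; lengths in m; the calibration is good to about 2 mm. A picture is of the moment at which its call begins. get_calibration takes no time and is no camera call.
- bot.close_job(): hands the job in; it is judged then, once.
Trained networks look in the newest picture that a camera, given by its name, has taken for a name from the list of things; names that differ only in an ending like _2 or _b are one class to them, and where a whole thing is asked for, a point or a joint stands for the part that bears it (a point fixed in the world has none). Each returns a list of dicts, best first, with "score" (0 to 1); they miss things now and then, are a little off and sometimes report something else, mostly with a low value. They report only what shows in the picture. A call takes as long as a camera call.
- bot.spot_in(camera, target): "location" ([x, y, z] in m, in the coordinates of the camera as it stood for that picture, good to about 4 mm: the middle of the surface that is visible of it).
- bot.mark_of(camera, target): "location" ([x, y, z] in m, in the coordinates of the camera as it stood for that picture, good to about 4 mm: a listed point, or the origin of a listed thing).
The state is a dict: "clock": time; "qpos": joint angles; "qvel": joint speeds; "tau": joint torques, N m; "eef_pos": TCP position; "tcp_rot": TCP orientation; "contact_force": force on the tool from outside, world axes, zero at the start; "wrist_torque": the same for the moment, N m; "gripper_width": opening from 0.0 (shut) to 1.0 (fully open); "grasp_force": force on a finger pad.
Only numpy, scipy, OpenCV 4.12 (cv2) and the standard library are available. Lean on these libraries where they do the work, as an engineer would, in place of code of your own. Each camera call takes 0.05 s, during which the arm holds its last target. There are 200 camera calls.

### The job

Tip the sprung bucket on its stand away from you, past its catch, so that all five wooden balls fall into the crate, let it swing back and set it fully home in its catch, without ever forcing the thin sheet metal. Then swing the hasp down flat over the staple, push the loose L-shaped pin through the staple so that it locks the hasp, and let go. Leave the chisels, mallet, stones and mug where they are.

Things in the scene. Friction and masses are not known exactly. Their poses are not given: they have to be found in the camera images.
- stand: Grey steel stand of the tip bucket, bolted down. Origin: at bench level below the middle of the trunnion axis; x = the way the bucket tips (away from the robot), y = left, z up. Two cheeks, 6 mm thick, inner faces at y = +-90 mm, reach from x = -90 to 50 mm at the foot and rise to z = 262 mm behind the trunnions (x = -66 to -18 mm). Behind the bucket, above z = 70 mm, all is free.
- trunnion (a point): Middle of the bucket's trunnion axis, (0, 0, 195) mm in the stand's frame. The axis runs along the stand's y. Origin of the bucket's frame (axes as the stand's when home). In it the bucket, 160 mm wide, has a flat back wall, outer face x = -62 mm, z = -28 to 69 mm (top of the rounded rim); floor z = -25; front wall slopes out from x = 45 at the floor to the pouring lip at x = 118, z = 65 mm.
- bucket (a joint): Tip angle of the bucket, rad: 0 = upright, home in its catch, on a stop; grows as its top goes away from the robot; 1.35 = fully over, on the other stop. A torsion spring with a damper swings it back in about half a second once let go; moving it over or holding it there takes 3 to 12 N at the handle. The balls roll out beyond about 1.05 rad and need up to a second to do so.
- catch (a point): Sprung ball in the right (-y) cheek that holds the bucket home. A push of 7 to 15 N on the handle breaks it; the bucket is past it at 0.24 rad. On the way back the spring is too weak to pass it: the bucket stands off at about 0.23 rad until pulled back at the handle (3 to 10 N) or pressed down behind, when it snaps home on its stop. More than 60 N bends the thin sheet metal.
- handle (a point): Middle of the bucket's push handle, an upright hoop of 10 mm steel rod on the back wall: its level top bar runs along y from -75 to -5 mm, its middle at (-62, -40, 120) mm in the bucket's frame, 46 mm of open window below it. Turns with the bucket, so it first goes forward and up (about 2 to 1): fingers that do not rise with it drag on it and may jam.
- staple (a point): Middle of the staple's opening above the shut hasp, (-42, 50, 80.5) mm in the bucket's frame, axes as the bucket's; the pin goes through along x. Steel strap bridge on a plate at the bucket's back left corner: 14 mm deep (x), opening 13 mm wide (y), 14 mm high from the shut hasp up, strap 5 mm thick (top 12 mm above here). The back wall's outer face is 20 mm behind (-x), its rim 11.5 mm below.
- hasp (a joint): Angle of the hasp, rad: 0 = shut, level, the staple up through its slot; grows as its end lifts and swings out to +y about its hinge on top of the left cheek; 1.57 = upright; starts open, leaning outward. Stiff hinge: it stays where it is left, about 1 N at its end moves it. Plate 34 mm wide (stand's x), 3 mm thick, 89 mm from hinge to end; slot 32 to 58 mm from the hinge.
- hasp_hinge (a point): Middle of the hasp's hinge axis, which runs along the stand's x: at (-42, 95, 267) mm in the stand's frame. The shut hasp's top is 1.5 mm above it.
- hasp_end (a point): Middle of the hasp's free end, 86 mm from its hinge, inside a 6 mm bead.
- pin: Loose locking pin, plain steel rod 10 mm thick bent to an L: straight shank 112 mm long, its last 8 mm tapered to 6 mm, and a 20 mm leg at the other end. Lies flat on the bench to the left or right of the stand. Origin: under the bend, at the rod's underside as it lies (rod axis at z = +5 mm); x along the shank to the tip, y along the leg. About 75 g, balanced some 45 mm from the bend.
- pin_tip (a point): Tip of the pin's shank, on its axis, 112 mm from the bend.
- pin_bend (a point): Bend of the pin, on the shank's axis.
- crate: Open plywood crate standing on the bench below the bucket's pouring lip, 200 x 240 x 55 mm, walls and floor 7 mm. Origin: centre of its underside; axes along its sides.
- ball0: One of five turned wooden balls, 34 mm across, 16 g, lying in the bucket. Origin: its centre.
- ball1: One of five turned wooden balls, 34 mm across, 16 g, lying in the bucket. Origin: its centre.
- ball2: One of five turned wooden balls, 34 mm across, 16 g, lying in the bucket. Origin: its centre.
- ball3: One of five turned wooden balls, 34 mm across, 16 g, lying in the bucket. Origin: its centre.
- ball4: One of five turned wooden balls, 34 mm across, 16 g, lying in the bucket. Origin: its centre.
- chisel: Bystander: bench chisel with a wooden handle, 252 mm long, lying on the bench. Origin: below its middle; x along the blade.
- gouge: Bystander: narrow chisel with a wooden handle, 252 mm long, lying on the bench. Origin and axes as the chisel's.
- mallet: Bystander: wooden carver's mallet lying on the bench, about 240 mm long, head 130 x 75 x 85 mm. Origin: below its middle; x along the handle to the head.
- waterstone: Bystander: pale sharpening stone on a rubber foot, 210 x 75 x 40 mm. Origin: centre of its underside.
- lapping_stone: Bystander: ribbed flattening stone on a wooden base, 120 x 70 x 41 mm. Origin: centre of its underside.
- mug: Bystander: wooden mug, 86 mm across and 120 mm high, with a handle. Origin: centre of its underside.

How it is judged:
On the way, in this order (a step that is already met when the one before it is completed fails the run):
1. the bucket is pushed past its catch and tipped well over (beyond 1.05 rad) (value of joint bucket above 1.05 rad), for 0.2 s.
2. all five balls lie in the crate and the bucket is home in its catch (x of ball0 in the frame of crate between -0.1 and 0.1 m and y of ball0 in the frame of crate between -0.12 and 0.12 m and z of each of ball0, ball1, ball2, ball3, ball4 in the frame of crate below 0.055 m and x of ball1 in the frame of crate between -0.1 and 0.1 m and y of ball1 in the frame of crate between -0.12 and 0.12 m and x of ball2 in the frame of crate between -0.1 and 0.1 m and y of ball2 in the frame of crate between -0.12 and 0.12 m and x of ball3 in the frame of crate between -0.1 and 0.1 m and y of ball3 in the frame of crate between -0.12 and 0.12 m and x of ball4 in the frame of crate between -0.1 and 0.1 m and y of ball4 in the frame of crate between -0.12 and 0.12 m and value of joint bucket below 0.05 rad), for 0.2 s.
3. the hasp is down over the staple (value of joint bucket below 0.05 rad and value of joint hasp below 0.08 rad), for 0.2 s.
At the end, for the whole second after the job is handed in: All five balls lie in the crate; bucket home in its catch (below 0.05 rad); hasp down flat (below 0.08 rad); pin through the staple: one end 15 mm or more past the middle of the opening, the other 10 mm or more short of it, both within 16 mm of its axis sideways and in height; pin at rest (all of step 3 and x of ball0 in the frame of crate between -0.1 and 0.1 m and y of ball0 in the frame of crate between -0.12 and 0.12 m and z of each of ball0, ball1, ball2, ball3, ball4 in the frame of crate below 0.055 m and x of ball1 in the frame of crate between -0.1 and 0.1 m and y of ball1 in the frame of crate between -0.12 and 0.12 m and x of ball2 in the frame of crate between -0.1 and 0.1 m and y of ball2 in the frame of crate between -0.12 and 0.12 m and x of ball3 in the frame of crate between -0.1 and 0.1 m and y of ball3 in the frame of crate between -0.12 and 0.12 m and x of ball4 in the frame of crate between -0.1 and 0.1 m and y of ball4 in the frame of crate between -0.12 and 0.12 m and ((x of pin_tip in the frame of staple above 0.015 m and x of pin_bend in the frame of staple below -0.01 m) or (x of pin_bend in the frame of staple above 0.015 m and x of pin_tip in the frame of staple below -0.01 m)) and y of pin_tip in the frame of staple between -0.016 and 0.016 m and z of pin_tip in the frame of staple between -0.016 and 0.016 m and y of pin_bend in the frame of staple between -0.016 and 0.016 m and z of pin_bend in the frame of staple between -0.016 and 0.016 m and linear speed of pin below 0.02 m/s); the robot touches nothing.
It fails at once if a bystander (chisel, gouge, mallet, stone or mug) is moved by more than 30 mm (distance of any of chisel, gouge, mallet, waterstone, lapping_stone, mug from where it was at the start of the episode above 0.03 m).
It fails at once if the bucket is forced: fingers press on it with more than 60 N (contact force between the fingers and bucket above 60 N).
It also fails if it takes over 72 s, if anything falls off the work surface, if the arm or the gripper's body presses on something with over 40 N, if the wrist force passes 120 N, or if a joint passes its speed limit or range.

## Working session

There is one attempt and no reset: what is moved stays moved. The work goes in short steps, Python scripts to look and compute and a tool call to move; the robot and the scene stay as the last step left them, time stands still between calls to the robot, and variables do not carry over. Pictures are saved under pics/ and viewed, at most 13 in all, crops included, and the job is handed in when it is done.

Besides the shell and the picture viewer there is one more tool, called after ">>>" as name(argument=value, ...) on one line, values as JSON. step_arm: Moves the arm, as the interface text tells. Its arguments: {"type":"object","properties":{"commands":{"type":"array","items":{"type":"array","items":{"type":"array","items":{"type":"number"}}}},"force":{"type":"number"}},"required":["commands"]}

```bash
mkdir -p pics; cat > h.py <<'E'
import numpy as np,cv2
from workcell import bot
from scipy.spatial.transform import Rotation as Rn
def w(cam,p):
    c=bot.get_calibration(cam);return np.array(c["R"]).T@(np.array(p)-np.array(c["t"]))
def mark(cam,n,f=None,k=2):
    for d in (f or bot.mark_of)(cam,n)[:k]: print(cam,n,round(d["score"],2),np.round(w(cam,d["location"])*1000,1))
def st():
    s=bot.read_state();print(round(s["clock"],2),np.round(s["eef_pos"],4),np.round(s["tcp_rot"],4),np.round(s["qpos"],3),np.round(s["contact_force"],1),s["gripper_width"],s["grasp_force"])
    q=s["tcp_rot"];print(np.round(Rn.from_quat([q[1],q[2],q[3],q[0]]).as_matrix(),3).tolist());return s
def rel(target,down=None):
    s=bot.read_state();q=s["tcp_rot"];R=Rn.from_quat([q[1],q[2],q[3],q[0]]).as_matrix()
    return np.round(R.T@(np.array(target)-np.array(s["eef_pos"])*1000),1)
E
python3 - <<'E'
from h import *
for c in ["scene","top"]: cv2.imwrite(f"pics/{c}0.png",bot.capture(c))
a=cv2.imread("pics/scene0.png");b=cv2.imread("pics/top0.png")
st()
for c in ["scene","top"]:
  for n in ["stand","trunnion","handle","staple","hasp_hinge","hasp_end","pin_tip","pin_bend","pin","crate"]: mark(c,n,k=1)
E
```

```text
0.1 [0.2288 0.554  0.2305] [-2.000e-04  1.946e-01  9.809e-01 -8.000e-04] [ 1.064  0.359  1.511 -0.     1.272 -0.115] [-0.3 -0.2  0.2] 0.9970347448051144 0.0
[[-0.924, 0.382, -0.001], [0.382, 0.924, -0.001], [0.0, -0.002, -1.0]]
scene stand 0.87 [579.  -64.1   5.6]
scene trunnion 0.66 [580.4 -64.1 195.7]
scene handle 0.95 [ 522.5 -101.5  315.6]
scene staple 0.63 [542.7 -16.9 276.7]
scene hasp_hinge 0.58 [539.8  31.5 269.5]
scene hasp_end 0.62 [540.5  40.6 352.7]
scene pin_tip 0.64 [ 558.4 -279.2    6.4]
scene pin_bend 0.52 [ 445.8 -306.7    9.1]
scene pin 0.53 [ 4.439e+02 -3.052e+02 -4.000e-01]
scene crate 0.29 [ 443.7 -307.4    3.1]
top stand 0.89 [ 5.841e+02 -6.730e+01 -5.000e-01]
top handle 0.69 [ 523.9 -105.   316.5]
top staple 0.73 [540.9 -14.8 273.7]
top hasp_hinge 0.42 [539.3  26.9 268.2]
top hasp_end 0.58 [536.1  34.2 353.5]
top pin_tip 0.39 [ 556.6 -280.7    5. ]
top pin_bend 0.67 [ 440.5 -308.4    5.9]
top pin 0.66 [ 445.8 -310.     1.7]
top crate 0.88 [743.9 -60.3   2.3]
```

View pics/scene0.png

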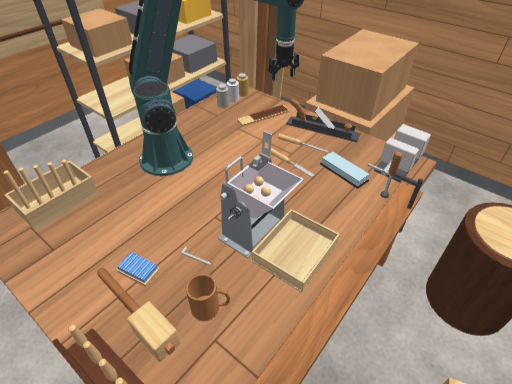

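View pics/top0.png

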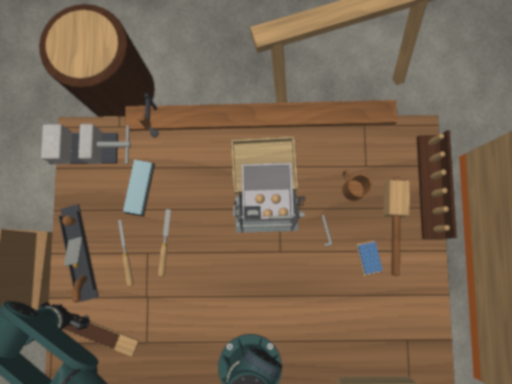

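The scene view shows the stand at about (250,205), with the hasp upright at (267,150), the pin at (195,256) and the crate at (295,248). In the top view the pin is at (327,230), right of the stand. Next I fit the stand frame and work out the approach.

```bash
python3 - <<'E'
from h import *
L=dict(stand=(0,0,0),trunnion=(0,0,195),handle=(-62,-40,315),staple=(-42,50,275.5),hasp_hinge=(-42,95,267))
A=[];B=[]
for i in range(2):
  for c in ["scene","top"]:
    bot.capture(c)
    for n in L:
      r=bot.mark_of(c,n)
      if r and r[0]["score"]>.35:
        p=w(c,r[0]["location"])*1000
        if abs(p[2]-L[n][2])<15: A.append(L[n]);B.append(p)
A=np.array(A);B=np.array(B)
a=A.mean(0);b=B.mean(0);X=(A-a)[:,:2];Y=(B-b)[:,:2]
yaw=np.arctan2((X[:,0]*Y[:,1]-X[:,1]*Y[:,0]).sum(),(X*Y).sum())
R=np.array([[np.cos(yaw),-np.sin(yaw),0],[np.sin(yaw),np.cos(yaw),0],[0,0,1]])
o=b-R@a;print(len(A),yaw,o);print(np.round(B-(A@R.T+o),1).tolist())
np.savez("stand.npz",R=R,o=o)
for n in L: print(n,R@L[n]+o)
st();print(rel([229,555,420]),rel([523,-102,420]))
E
```

```text
20 0.03545772054450157 [584.15985548 -64.31272235   1.06468939]
[[-1.4, 1.6, 3.9], [-1.4, 2.0, -0.5], [-2.4, 3.8, -0.5], [1.6, -0.5, 0.9], [3.6, -2.5, 1.5], [1.9, -4.6, -2.5], [2.2, 0.6, -0.6], [1.6, -1.8, -1.0], [-0.9, 0.0, -1.6], [-1.7, -1.0, -0.7], [-1.3, 3.6, 0.2], [-0.5, 1.3, -0.1], [-2.6, 2.6, 4.2], [4.3, -0.8, -2.5], [-1.3, -1.6, 3.2], [-0.2, -1.1, -1.8], [-1.1, -0.9, -1.9], [2.6, 1.1, -2.6], [0.5, 1.6, -1.8], [-3.5, -3.3, 4.1]]
stand [584.15985548 -64.31272235   1.06468939]
trunnion [584.15985548 -64.31272235 196.06468939]
handle [ 523.61683779 -106.48549804  316.06468939]
staple [540.41374041 -15.83306254 276.56468939]
hasp_hinge [538.81847731  29.1386523  268.06468939]
2.3 [0.2291 0.5545 0.2313] [-0.      0.1947  0.9809 -0.    ] [ 1.064  0.359  1.51   0.     1.273 -0.115] [-0.8 -0.2 -0. ] 0.9976671228013863 0.0
[[-0.924, 0.382, -0.0], [0.382, 0.924, -0.0], [0.0, -0.0, -1.0]]
[   0.3    0.4 -188.7] [-522.3 -494.5 -188.7]
```

>>> step_arm(commands=[[[0,0,-40,0.12,100],[0,0,-80,0.24,100],[0,0,-120,0.36,100],[0,0,-160,0.48,100],[0,0,-190,0.6,100],[-29,-27,-190,0.72,80],[-58,-55,-190,0.84,60],[-87,-82,-190,0.96,50]]])

```text
clock: 2.97
eef_pos: [0.2784, 0.4447, 0.422]
tcp_rot: [0.0, 0.627, 0.779, 0.001]
contact_force: [1.9, -0.7, -0.2]
gripper_width: 0.603
grasp_force: 0.0
```

```bash
python3 - <<'E'
from h import *
st();print(rel([523,-106,400]))
E
```

```text
2.97 [0.2784 0.4447 0.422 ] [2.000e-04 6.272e-01 7.788e-01 7.000e-04] [ 0.88   0.129  1.363 -0.     1.648  0.665] [ 1.9 -0.7 -0.2] 0.6025704688140933 0.0
[[-0.213, 0.977, 0.001], [0.977, 0.213, 0.001], [0.001, 0.001, -1.0]]
[-590.2  121.5   21.7]
```

>>> step_arm(commands=[[[-40,8,0,0.09,50],[-80,16,0,0.18,50],[-120,24,0,0.18,50],[-160,32,0,0.18,50],[-200,41,0,0.18,50],[-240,49,0,0.18,50],[-280,57,0,0.18,50],[-320,65,0,0.18,50]]])

```text
clock: 3.63
eef_pos: [0.4114, 0.1454, 0.4216]
tcp_rot: [0.0, 0.693, 0.721, 0.0]
contact_force: [0.6, 0.2, -0.9]
gripper_width: 0.503
grasp_force: 0.0
```

```bash
python3 - <<'E'
from h import *
st();print(rel([523.6,-106,350]))
E
```

```text
3.63 [0.4114 0.1454 0.4216] [2.000e-04 6.931e-01 7.208e-01 3.000e-04] [ 0.181 -0.016  1.52   0.     1.636  0.142] [ 0.6  0.2 -0.9] 0.5034160928041407 0.0
[[-0.039, 0.999, 0.001], [0.999, 0.039, 0.0], [0.0, 0.001, -1.0]]
[-255.6  102.2   71.6]
```

>>> step_arm(commands=[[[-38,15,0,0,50],[-76,30,0,0,50],[-114,45,0,0,50],[-152,60,0,0,50],[-190,75,0,0,50],[-228,90,10,0,50],[-254,101,40,0,50],[-254,101,60,0,50]]])

```text
clock: 4.3
eef_pos: [0.5241, -0.108, 0.3596]
tcp_rot: [0.001, 0.695, 0.719, -0.001]
contact_force: [0.0, 0.9, -0.3]
gripper_width: 0.501
grasp_force: 0.0
```

```bash
python3 - <<'E'
from h import *
st();a=bot.capture("scene");bot.capture("top")
for c in ["scene","top"]:
  for i in range(2): mark(c,"handle",k=1)
cv2.imwrite("pics/s1.png",cv2.resize(a[110:270,180:340],None,fx=4,fy=4)[:600])
print(rel([523.6,-106,288]))
E
```

```text
4.3 [ 0.5241 -0.108   0.3596] [ 1.400e-03  6.947e-01  7.193e-01 -6.000e-04] [-0.331  0.17   1.457 -0.002  1.512 -0.365] [ 0.   0.9 -0.3] 0.5007467311758224 0.0
[[-0.035, 0.999, 0.001], [0.999, 0.035, -0.003], [-0.003, 0.001, -1.0]]
scene handle 0.82 [ 519.2 -103.5  317.7]
scene handle 0.82 [ 519.2 -103.5  317.7]
top handle 0.64 [ 525.6 -105.8  313.6]
top handle 0.64 [ 525.6 -105.8  313.6]
[-4.   0.8 75.1]
```

View pics/s1.png

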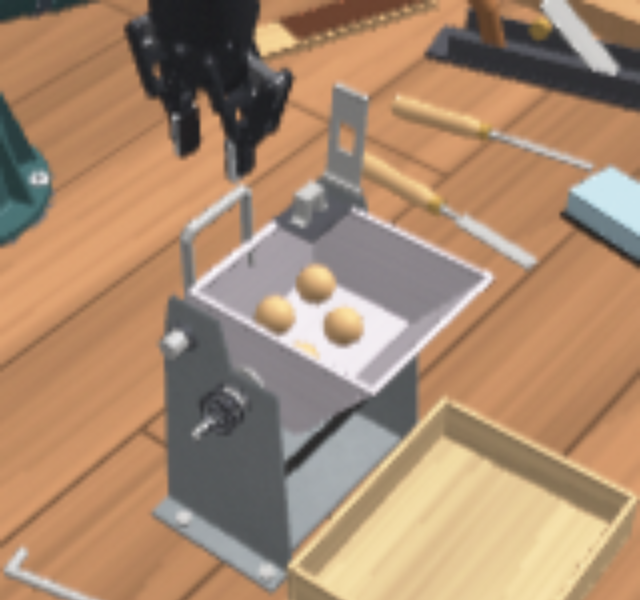

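The crop shows the open fingers at (185,130) and (238,160), straddling the hoop bar at (215,210), with the hasp upright at (348,140). The handle marks agree, so I descend.

>>> step_arm(commands=[[[0,0,15,0,50],[0,0,30,0,50],[0,0,45,0,50],[0,0,60,0,50],[0,0,73,0,50],[0,0,73,0,35],[0,0,73,0,25],[0,0,73,0,25]]])

```text
clock: 5.27
eef_pos: [0.5229, -0.1024, 0.2902]
tcp_rot: [0.001, 0.693, 0.721, 0.001]
contact_force: [0.4, 0.1, -0.0]
gripper_width: 0.248
grasp_force: 0.0
```

>>> step_arm(commands=[[[0,6,-2,0,25],[0,12,-4,0,25],[0,18,-6,0,25],[0,24,-8,0,25],[0,30,-10,0,25],[0,37,-12,0,25],[0,45,-13,0,25],[0,55,-15,0,25]]])

```text
clock: 5.93
eef_pos: [0.5776, -0.1006, 0.3039]
tcp_rot: [0.0, 0.693, 0.721, -0.0]
contact_force: [-3.7, -0.9, 0.4]
gripper_width: 0.25
grasp_force: 1.5
```

>>> step_arm(commands=[[[0,13,0,0,25],[0,27,2,0,25],[0,41,5,0,25],[0,55,9,0,25],[0,67,14,0,25],[0,79,21,0,25],[0,91,29,0,25],[0,103,39,0,25]]])

```text
clock: 6.6
eef_pos: [0.6809, -0.0964, 0.2637]
tcp_rot: [0.0, 0.693, 0.721, -0.0]
contact_force: [-3.9, -1.0, 2.2]
gripper_width: 0.25
grasp_force: 2.1
```

>>> step_arm(commands=[[[0,2,1,0,25],[0,2,1,0,25],[0,2,1,0,25],[0,2,1,0,25],[0,2,1,0,25],[0,2,1,0,25],[0,2,1,0,25],[0,2,1,0,25]]])

```text
clock: 7.27
eef_pos: [0.6799, -0.0962, 0.263]
tcp_rot: [-0.001, 0.693, 0.721, -0.001]
contact_force: [-5.6, 0.0, -1.3]
gripper_width: 0.246
grasp_force: 3.0
```

```bash
python3 - <<'E'
from h import *
a=bot.capture("scene");b=bot.capture("top")
mark("scene","handle",k=1);mark("top","handle",k=1);st()
for c in ["scene","top"]:
  for n in ["ball0"]: mark(c,n,k=6)
cv2.imwrite("pics/s2.png",cv2.resize(np.hstack([a[110:300,200:360],b[100:290,200:360]]),None,fx=2.5,fy=2.5)[:600])
E
```

```text
scene handle 0.9 [ 675.9 -100.1  298.6]
top handle 0.88 [ 674.1 -103.3  292.7]
7.47 [ 0.6799 -0.0961  0.2631] [-0.0013  0.6933  0.7207 -0.0009] [-0.241  0.463  1.262 -0.     1.42  -0.28 ] [-6.3 -0.5 -1.3] 0.2479435818017072 2.988695651292801
[[-0.039, 0.999, -0.003], [0.999, 0.039, 0.001], [0.001, -0.003, -1.0]]
scene ball0 0.56 [835.  -29.3  38.5]
scene ball0 0.51 [ 825.5 -126.    15.6]
scene ball0 0.48 [839.3 -91.5  30.4]
scene ball0 0.47 [806.7   7.6  16.2]
scene ball0 0.41 [809.7 -64.1  42.9]
top ball0 0.37 [803.6   1.4  15. ]
```

View pics/s2.png

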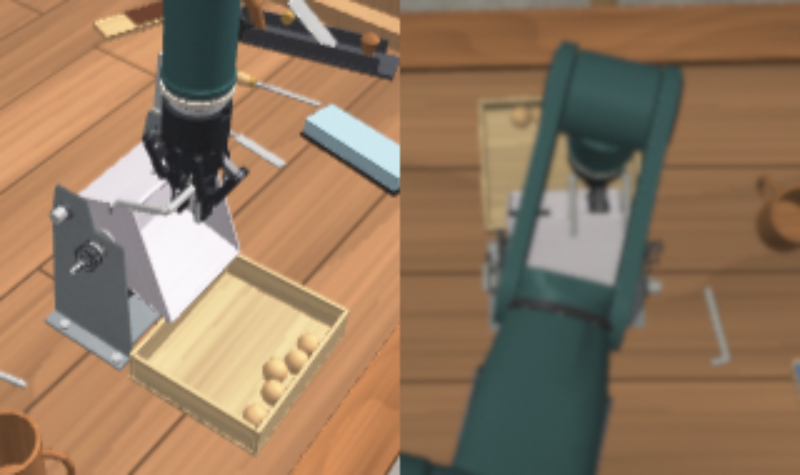

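All five balls lie in the crate, at (255,412) to (308,342) in the left half. The handle marks give a tip of about 1.2 rad. Now I swing the bucket back under control.

>>> step_arm(commands=[[[0,-12,-10,0,25],[0,-24,-18,0,25],[0,-36,-25,0,25],[0,-48,-30,0,25],[0,-62,-34,0,25],[0,-76,-38,0,25],[0,-90,-40,0,25],[0,-105,-40,0,25]]])

```text
clock: 8.23
eef_pos: [0.5767, -0.1008, 0.3055]
tcp_rot: [0.002, 0.693, 0.721, 0.001]
contact_force: [-0.5, -0.8, 0.8]
gripper_width: 0.244
grasp_force: 0.4
```

>>> step_arm(commands=[[[0,-10,2,0,25],[0,-18,3,0,25],[0,-25,4,0,25],[0,-31,6,0,25],[0,-37,8,0,25],[0,-43,10,0,25],[0,-49,12,0,25],[0,-54,14,0,25]]])

```text
clock: 8.9
eef_pos: [0.5225, -0.1026, 0.289]
tcp_rot: [-0.0, 0.693, 0.721, -0.0]
contact_force: [0.8, 0.7, 0.2]
gripper_width: 0.25
grasp_force: 0.0
```

>>> step_arm(commands=[[[0,-1,0,0,25],[0,-2,0,0,25],[0,-3,0,0,25],[0,-4,0,0,25],[0,-4,0,0,25],[0,-4,0,0,25],[0,-4,0,0,25],[0,-4,0,0,25]]])

```text
clock: 9.57
eef_pos: [0.5191, -0.1027, 0.2893]
tcp_rot: [0.0, 0.693, 0.721, -0.0]
contact_force: [-1.1, 0.3, -0.9]
gripper_width: 0.25
grasp_force: 0.0
```

```bash
python3 - <<'E'
from h import *
a=bot.capture("scene");b=bot.capture("top")
mark("scene","handle",k=1);mark("top","handle",k=1);mark("scene","staple",k=1);mark("top","staple",k=1);st()
E
```

```text
scene handle 0.85 [ 522.9 -104.4  317.2]
scene staple 0.94 [544.7 -15.2 278.2]
top staple 0.79 [541.4 -16.7 275.2]
9.87 [ 0.519  -0.1027  0.2893] [ 0.000e+00  6.932e-01  7.207e-01 -1.000e-04] [-0.326  0.206  1.581 -0.     1.355 -0.365] [ 0.2  0.3 -1.3] 0.24857438444042812 0.0
[[-0.039, 0.999, -0.0], [0.999, 0.039, -0.0], [-0.0, -0.0, -1.0]]
```

>>> step_arm(commands=[[[0,-1,0,0,25],[0,-1.5,0,0,25],[0,-2,0,0,25],[0,-2.5,0,0,25],[0,-3,0,0,25],[0,-3.5,0,0,25],[0,-4,0,0,25],[0,-4,0,0,25]]])

```text
clock: 10.53
eef_pos: [0.5161, -0.1029, 0.2894]
tcp_rot: [0.001, 0.693, 0.721, 0.001]
contact_force: [4.8, 0.1, -3.7]
gripper_width: 0.25
grasp_force: 2.5
```

>>> step_arm(commands=[[[0,-1,0,0,25],[0,-2,0,0,25],[0,-2,0,0,25],[0,-2,0,0,25],[0,0,0,0,25],[0,2,0,0,40],[0,5,0,0,50],[0,5,-10,0,50]]])

```text
clock: 11.2
eef_pos: [0.5188, -0.1023, 0.2978]
tcp_rot: [-0.002, 0.693, 0.721, -0.001]
contact_force: [-1.1, 0.2, -0.9]
gripper_width: 0.499
grasp_force: 0.0
```

>>> step_arm(commands=[[[0,0,-30,0,50],[0,0,-65,0,50],[0,0,-100,0,40],[20,5,-120,0,20],[60,10,-120,0,0],[100,15,-120,0,0],[140,22,-120,0,0],[170,22,-120,0,0]]])

```text
clock: 11.87
eef_pos: [0.5355, 0.0706, 0.4203]
tcp_rot: [0.0, 0.693, 0.721, 0.001]
contact_force: [-0.4, 0.5, 0.9]
gripper_width: 0.004
grasp_force: 0.0
```

```bash
python3 - <<'E'
from h import *
a=bot.capture("scene");b=bot.capture("top")
for i in range(1):
  for n in ["handle","staple","hasp_hinge","hasp_end"]:
    mark("scene",n,k=1);mark("top",n,k=1)
st()
z=np.load("stand.npz");R,o=z["R"],z["o"]
print(rel(R@[-35,150,330]+[*o[:2],0]))
E
```

```text
scene handle 0.81 [ 522.1 -105.4  314.9]
top handle 0.62 [ 525.5 -110.8  315.5]
scene staple 0.59 [543.6 -15.9 277.7]
top staple 0.74 [542.1 -14.7 274.9]
scene hasp_hinge 0.72 [538.4  28.8 270.8]
top hasp_hinge 0.45 [537.9  29.7 269.4]
scene hasp_end 0.76 [538.2  42.6 354. ]
top hasp_end 0.63 [664.4 417.5  -1. ]
12.37 [0.5354 0.0669 0.4194] [ 1.000e-04  6.938e-01  7.201e-01 -2.000e-04] [-0.003  0.155  1.338 -0.     1.649 -0.041] [ 0.4  0.5 -0.9] -0.0040544211459574465 0.0
[[-0.037, 0.999, -0.0], [0.999, 0.037, -0.0], [-0.0, -0.0, -1.0]]
[17.1  9.1 89.4]
```

Everything matches the home pose: handle at x≈523, staple at z≈276. Next I take the closed fingers down outside the hasp and swing it over.

>>> step_arm(commands=[[[17,9,0,0,0],[17,9,20,0,0],[17,9,45,0,0],[17,9,70,0,0],[17,9,90,0,0],[5,9,90,0,0],[-8,9,90,0,0],[-18,9,90,0,0]]])

```text
clock: 13.03
eef_pos: [0.5458, 0.0483, 0.3306]
tcp_rot: [0.001, 0.693, 0.721, 0.0]
contact_force: [-1.0, 0.6, 0.1]
gripper_width: 0.001
grasp_force: 0.4
```

```bash
python3 - <<'E'
from h import *
st()
z=np.load("stand.npz");R,o=z["R"],z["o"]
s=bot.read_state();print("in stand",R.T@(np.array(s["eef_pos"])*1000-[*o[:2],0]))
E
```

```text
13.03 [0.5458 0.0483 0.3306] [8.000e-04 6.934e-01 7.205e-01 2.000e-04] [-3.700e-02  2.060e-01  1.480e+00 -1.000e-03  1.454e+00 -7.500e-02] [-1.   0.6  0.1] 0.0013675211502169515 0.43386717850808054
[[-0.038, 0.999, 0.001], [0.999, 0.038, -0.001], [-0.001, 0.001, -1.0]]
in stand [-34.35962528 113.95166632 330.58967092]
```

>>> step_arm(commands=[[[-12,0,-1,0,0],[-24,0,-3,0,0],[-36,0,-4,0,0],[-48,0,-2,0,0],[-60,0,3,0,0],[-72,0,10,0,0],[-82,0,21,0,0],[-93,0,31,0,0]]])

```text
clock: 13.7
eef_pos: [0.5484, -0.0436, 0.2969]
tcp_rot: [-0.0, 0.693, 0.721, -0.0]
contact_force: [-0.3, 0.3, 0.1]
gripper_width: -0.001
grasp_force: 0.2
```

>>> step_arm(commands=[[[-3,0,4,0,0],[-3,0,8,0,0],[-3,0,12,0,0],[-3,0,16,0,0],[-3,0,20,0,0],[-3,0,24,0,0],[-3,0,26,0,0],[-3,0,26,0,0]]])

```text
clock: 14.37
eef_pos: [0.5485, -0.0452, 0.2718]
tcp_rot: [-0.0, 0.693, 0.721, -0.0]
contact_force: [-1.2, -0.0, 0.4]
gripper_width: -0.003
grasp_force: 0.0
```

```bash
python3 - <<'E'
from h import *
st()
z=np.load("stand.npz");R,o=z["R"],z["o"]
s=bot.read_state();print("in stand",R.T@(np.array(s["eef_pos"])*1000-[*o[:2],0]))
a=bot.capture("scene");mark("scene","hasp_end");mark("scene","pin_tip",k=1);mark("scene","pin_bend",k=1)
cv2.imwrite("pics/s3.png",cv2.resize(a[130:230,200:320],None,fx=5,fy=5))
E
```

```text
14.37 [ 0.5485 -0.0452  0.2718] [-3.000e-04  6.930e-01  7.209e-01 -2.000e-04] [-0.208  0.253  1.562 -0.     1.327 -0.247] [-1.2 -0.   0.4] -0.0026434636111947727 0.0
[[-0.039, 0.999, -0.001], [0.999, 0.039, 0.0], [0.0, -0.001, -1.0]]
in stand [-34.91711273  20.41113884 271.82522645]
scene hasp_end 0.7 [ 530.3 -543.4   -3. ]
scene hasp_end 0.57 [541.2 -53.4 269.3]
scene pin_tip 0.57 [ 558.7 -279.5    4.1]
scene pin_bend 0.51 [ 445.1 -306.7    9.9]
```

View pics/s3.png

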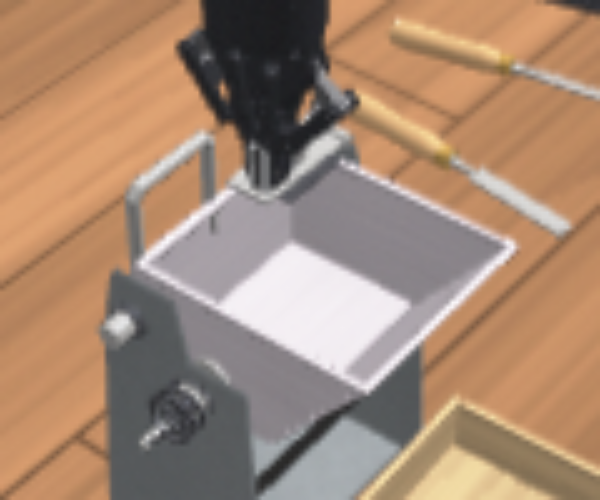

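The crop shows the fingers at (265,180) resting on the hasp plate, which is nearly flat at (300,160). I press gently until it seats.

>>> step_arm(commands=[[[0,0,1,0,0],[0,0,2,0,0],[0,0,3,0,0],[0,0,3.5,0,0],[0,0,4,0,0],[0,0,4,0,0],[0,0,4,0,0],[0,0,4,0,0]]])

```text
clock: 15.23
eef_pos: [0.549, -0.0454, 0.2691]
tcp_rot: [0.0, 0.693, 0.721, 0.0]
contact_force: [-1.4, 0.1, 5.4]
gripper_width: 0.001
grasp_force: 2.4
```

>>> step_arm(commands=[[[0,0,1,0,0],[0,0,2,0,0],[0,0,2,0,0],[0,0,2,0,0],[0,0,2,0,0],[0,0,2,0,0],[0,0,2,0,0],[0,0,2,0,0]]])

```text
clock: 15.9
eef_pos: [0.5493, -0.0452, 0.2684]
tcp_rot: [0.001, 0.693, 0.721, 0.001]
contact_force: [-3.0, 2.9, 13.1]
gripper_width: -0.004
grasp_force: 5.7
```

The hasp is seated: force climbs at once at z≈268.5, the plate's top. I lift off and look at everything with the arm out of the way.

>>> step_arm(commands=[[[0,0,-20,0,0],[0,0,-60,0,0],[0,0,-100,0,20],[0,0,-130,0,40],[-40,-10,-130,0.1,50],[-80,-20,-130,0.2,50],[-120,-30,-130,0.2,50],[-160,-40,-130,0.2,50]]])

```text
clock: 16.57
eef_pos: [0.5145, -0.2083, 0.3966]
tcp_rot: [0.0, 0.761, 0.648, 0.0]
contact_force: [0.6, -0.3, 0.2]
gripper_width: 0.5
grasp_force: 0.0
```

```bash
python3 - <<'E'
from h import *
st()
D={}
for i in range(3):
  a=bot.capture("scene");b=bot.capture("top")
  for n in ["staple","hasp_end","pin_tip","pin_bend"]:
    for c in ["scene","top"]:
      r=bot.mark_of(c,n)
      if r: D.setdefault((n,c),[]).append(np.round(w(c,r[0]["location"])*1000,1).tolist())
for k in D: print(k,D[k])
A=cv2.resize(a[140:270,170:290],None,fx=4,fy=4);B=cv2.resize(b[180:255,230:340],None,fx=4,fy=4)
h=np.zeros((520,480+440,3),np.uint8);h[:520,:480]=A;h[:300,480:]=B
cv2.imwrite("pics/s4.png",cv2.resize(h,(800,452)))
E
```

```text
16.57 [ 0.5145 -0.2083  0.3966] [3.000e-04 7.615e-01 6.482e-01 0.000e+00] [-0.509  0.187  1.351 -0.     1.603 -0.349] [ 0.6 -0.3  0.2] 0.5001895026494596 0.0
[[0.16, 0.987, 0.0], [0.987, -0.16, -0.0], [-0.0, 0.001, -1.0]]
('staple', 'scene') [[542.1, -13.6, 276.6], [742.5, -57.2, 3.9], [542.6, -14.8, 276.2]]
('staple', 'top') [[542.0, -14.5, 274.4], [541.4, -15.3, 275.3], [540.6, -19.5, 277.5]]
('hasp_end', 'scene') [[543.4, -56.2, 271.0], [555.8, -279.8, 6.0], [538.8, -54.3, 269.2]]
('hasp_end', 'top') [[539.3, -61.0, 266.1], [536.1, -61.2, 265.4], [536.6, -61.6, 266.8]]
('pin_tip', 'scene') [[555.4, -278.6, 6.1], [557.5, -279.5, 4.5], [584.0, -64.2, 4.4]]
('pin_bend', 'scene') [[443.4, -307.8, 10.0], [443.7, -304.9, 7.9], [442.4, -306.9, 9.5]]
('pin_bend', 'top') [[443.6, -311.0, 5.9], [442.6, -309.4, 11.0], [440.3, -307.9, 10.6]]
('pin_tip', 'top') [[523.2, -107.7, 313.3]]
```

View pics/s4.png

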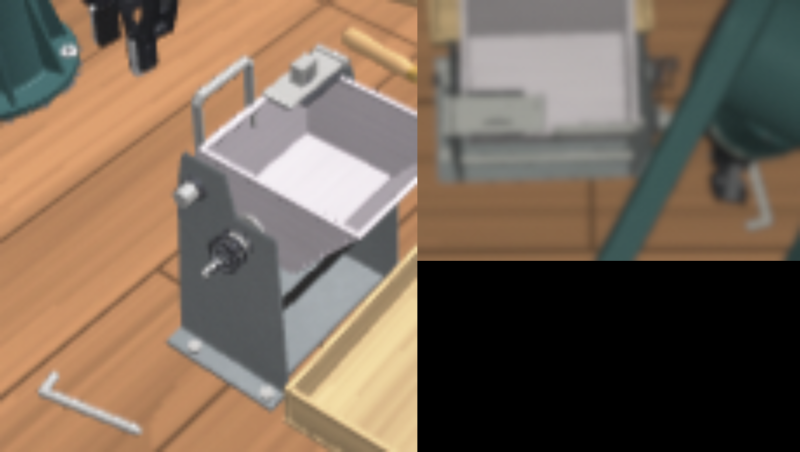

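The hasp lies flat, with the staple up through its slot at (303,68). The pin lies at (42,390) to (140,430) with its leg toward +y. I go to the pin.

>>> step_arm(commands=[[[-35,-10,0,0.12,50],[-70,-20,0,0.24,50],[-98,-28,20,0.36,50],[-98,-28,60,0.48,50],[-98,-28,100,0.6,50],[-98,-28,140,0.72,50],[-98,-28,180,0.84,50],[-98,-28,220,0.96,50]]])

```text
clock: 18.73
eef_pos: [0.4716, -0.2994, 0.175]
tcp_rot: [0.0, 0.976, 0.22, 0.0]
contact_force: [0.8, 0.2, -0.3]
gripper_width: 0.501
grasp_force: 0.0
```

>>> step_arm(commands=[[[0,0,40,0.1,50],[0,0,70,0.2,50],[0,0,95,0.206,50],[0,0,95,0.206,50],[0,0,95,0.206,50],[0,0,95,0.206,50],[0,0,95,0.206,50],[0,0,95,0.206,50]]])

```text
clock: 19.4
eef_pos: [0.473, -0.3002, 0.0833]
tcp_rot: [0.001, 0.993, 0.122, 0.001]
contact_force: [0.2, 0.0, -0.1]
gripper_width: 0.5
grasp_force: 0.0
```

```bash
python3 - <<'E'
from h import *
a=bot.capture("scene");b=bot.capture("top");st()
for c in ["scene","top"]:
  mark(c,"pin_bend",k=1);mark(c,"pin_tip",k=1)
print(rel([471,-301,1.5]))
cv2.imwrite("pics/s5.png",cv2.resize(a[205:285,150:250],None,fx=6,fy=6))
E
```

```text
19.5 [ 0.4725 -0.2999  0.0828] [1.100e-03 9.926e-01 1.217e-01 9.000e-04] [-0.689  0.476  1.753 -0.     0.909  0.638] [-0.9  0.3  1.2] 0.498250514509568 0.0
[[0.97, 0.242, 0.002], [0.242, -0.97, -0.002], [0.002, 0.002, -1.0]]
scene pin_bend 0.73 [419.2 470.2  -1.5]
scene pin_tip 0.68 [ 558.2 -279.7    3. ]
top pin_tip 0.51 [664.  414.6  -3.3]
[-1.3  1.3 80.3]
```

View pics/s5.png

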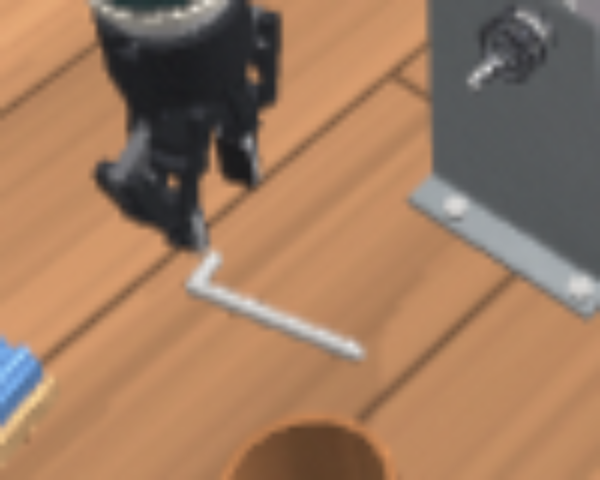

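The crop shows the open fingers at (200,240) and (250,180) above the pin, which lies from (195,288) to (360,352). They line up with the shank near the bend, so I descend and grip.

>>> step_arm(commands=[[[-1,1,30,0,50],[-1,1,55,0,50],[-1,1,70,0,50],[-1,1,77,0,50],[-1,1,80,0,50],[-1,1,80,0,30],[-1,1,80,0,15],[-1,1,80,0,0]]], force=50)

```text
clock: 20.37
eef_pos: [0.4718, -0.301, 0.0024]
tcp_rot: [0.001, 0.993, 0.122, 0.001]
contact_force: [-2.5, 0.9, 7.2]
gripper_width: 0.088
grasp_force: 50.7
```

>>> step_arm(commands=[[[0,0,0,0,0],[0,0,0,0,0],[0,0,0,0,0],[0,0,0,0,0],[0,0,0,0,0],[0,0,0,0,0],[0,0,0,0,0],[0,0,0,0,0]]])

```text
clock: 21.03
eef_pos: [0.4718, -0.3011, 0.0024]
tcp_rot: [0.001, 0.993, 0.122, 0.001]
contact_force: [-0.3, -0.6, 6.5]
gripper_width: 0.09
grasp_force: 49.3
```

>>> step_arm(commands=[[[0,0,-5,0,0],[0,0,-10,0,0],[0,0,-20,0,0],[0,0,-40,0,0],[0,0,-60,0,0],[0,0,-90,0,0],[0,0,-100,0,0],[0,0,-100,0,0]]])

```text
clock: 21.7
eef_pos: [0.4729, -0.3019, 0.1046]
tcp_rot: [0.002, 0.993, 0.122, 0.002]
contact_force: [0.5, -0.5, -0.4]
gripper_width: 0.09
grasp_force: 48.9
```

```bash
python3 - <<'E'
from h import *
a=bot.capture("scene");b=bot.capture("top");s=st()
q=s["tcp_rot"];R=Rn.from_quat([q[1],q[2],q[3],q[0]]).as_matrix()
for c in ["scene","top"]:
 for n in ["pin_bend","pin_tip"]:
  for d in bot.mark_of(c,n)[:1]:
    p=w(c,d["location"])*1000;print(c,n,d["score"],p.round(1),(R.T@(p-np.array(s["eef_pos"])*1000)).round(1))
cv2.imwrite("pics/s6.png",cv2.resize(a[165:255,150:260],None,fx=6,fy=6))
E
```

```text
21.8 [ 0.4709 -0.3004  0.1015] [3.000e-04 9.926e-01 1.216e-01 2.000e-04] [-0.691  0.45   1.739 -0.     0.952  0.636] [-0.4 -0.9 -1.6] 0.08538487102588893 48.90056312084198
[[0.97, 0.241, 0.001], [0.241, -0.97, -0.001], [0.0, 0.001, -1.0]]
scene pin_bend 0.35 [811.3 -63.   41.6] [ 387.5 -148.3   59.9]
scene pin_tip 0.41 [582.5 -62.5 193.8] [ 165.7 -203.9  -92.4]
top pin_tip 0.61 [ 556.3 -279.1  107. ] [88.  -0.1 -5.6]
```

View pics/s6.png

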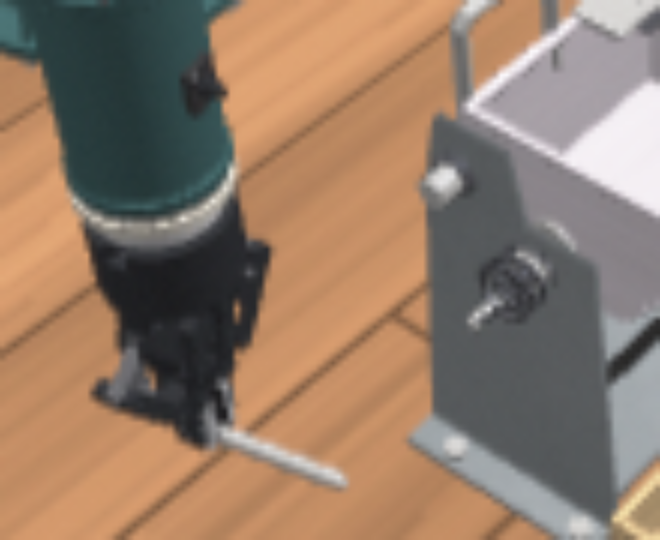

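The pin is held level, its free shank running from (225,430) to (345,485). I retract behind the stand, raise it and line up with the staple.

>>> step_arm(commands=[[[-15,-4,-35,0,0],[-30,-8,-70,0,0],[-45,-11,-105,0.05,0],[-54,-13,-140,0.1,0],[-54,-13,-172,0.208,0],[-46,-48,-172,0.208,0],[-37,-83,-172,0.208,0],[-29,-118,-172,0.208,0]]])

```text
clock: 22.67
eef_pos: [0.4141, -0.1921, 0.273]
tcp_rot: [-0.0, 1.0, 0.017, -0.0]
contact_force: [0.3, 1.4, -0.4]
gripper_width: 0.087
grasp_force: 49.1
```

```bash
python3 - <<'E'
from h import *
st();print(rel([422,-20,273]))
E
```

```text
22.67 [ 0.4141 -0.1921  0.273 ] [-1.000e-04  9.999e-01  1.680e-02 -0.000e+00] [-0.586  0.108  1.744  0.     1.289  0.951] [ 0.3  1.4 -0.4] 0.08729411164761285 49.076374769210815
[[0.999, 0.034, -0.0], [0.034, -0.999, 0.0], [-0.0, -0.0, -1.0]]
[ 1.370e+01 -1.718e+02  1.000e-01]
```

>>> step_arm(commands=[[[0,-40,0,0,0],[0,-80,0,0,0],[0,-120,0,0,0],[5,-150,0,0,0],[10,-165,0,0,0],[13,-172,0,0,0],[13,-172,0,0,0],[13,-172,0,0,0]]])

```text
clock: 23.33
eef_pos: [0.4211, -0.021, 0.2728]
tcp_rot: [0.0, 1.0, 0.018, -0.001]
contact_force: [-0.5, -1.1, -1.6]
gripper_width: 0.084
grasp_force: 49.1
```

```bash
python3 - <<'E'
from h import *
s=st();z=np.load("stand.npz");R,o=z["R"],z["o"]
D={}
for i in range(4):
  a=bot.capture("scene");b=bot.capture("top")
  for n in ["staple","pin_tip"]:
    for c in ["scene","top"]:
      r=bot.mark_of(c,n)
      if r: D.setdefault((n,c),[]).append((R.T@(w(c,r[0]["location"])*1000-[*o[:2],0])).round(1).tolist())
for k in D: print(k,D[k])
print("tcp in stand",R.T@(np.array(s["eef_pos"])*1000-[*o[:2],0]))
A=cv2.resize(a[150:220,210:290],None,fx=7,fy=7,interpolation=cv2.INTER_CUBIC);B=cv2.resize(b[195:240,230:305],None,fx=6,fy=6)
print(A.shape,B.shape)
cv2.imwrite("pics/s7.png",A);cv2.imwrite("pics/t7.png",B)
cv2.imwrite("pics/s7raw.png",a);cv2.imwrite("pics/t7raw.png",b)
E
```

```text
23.33 [ 0.4211 -0.021   0.2728] [ 2.000e-04  9.998e-01  1.840e-02 -6.000e-04] [-2.130e-01  5.400e-02  1.806e+00 -1.000e-03  1.283e+00  1.321e+00] [-0.5 -1.1 -1.6] 0.08395211801810179 49.05981481075287
[[0.999, 0.037, -0.001], [0.037, -0.999, -0.001], [-0.001, 0.0, -1.0]]
('staple', 'scene') [[-38.4, 50.7, 275.4], [-39.4, 51.6, 275.6], [-40.5, 51.4, 276.9], [-37.6, 52.0, 277.9]]
('staple', 'top') [[-42.3, 50.7, 275.2], [-41.3, 51.5, 275.8], [-39.8, 50.3, 275.0], [-40.1, 50.5, 275.4]]
('pin_tip', 'scene') [[-72.6, 50.1, 275.2], [-74.6, 47.5, 276.6], [-75.6, 50.7, 273.7]]
('pin_tip', 'top') [[-74.6, 51.3, 273.4], [-0.9, 1.0, 193.6]]
tcp in stand [-161.38588054   49.10503259  272.76261797]
(490, 560, 3) (270, 450, 3)
```

View pics/s7.png

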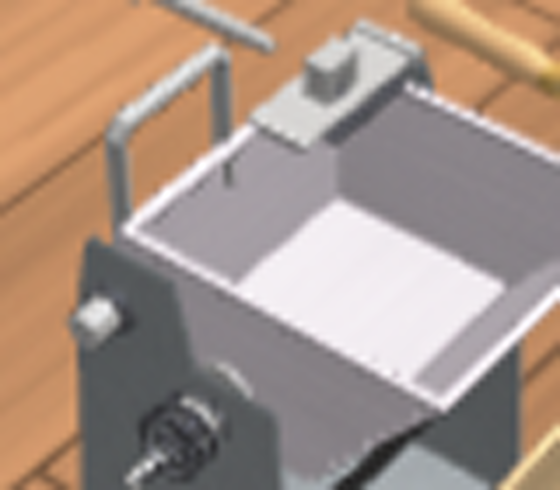

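The pin tip at (265,45) points at the staple at (330,70). The marks put the staple about 1.2 mm to the left of the pin's axis. I correct that and advance slowly.

>>> step_arm(commands=[[[5,-1.2,-0.5,0,0],[10,-1.2,-0.5,0,0],[15,-1.2,-0.5,0,0],[20,-1.2,-0.5,0,0],[25,-1.2,-0.5,0,0],[29,-1.2,-0.5,0,0],[32,-1.2,-0.5,0,0],[35,-1.2,-0.5,0,0]]])

```text
clock: 25.2
eef_pos: [0.4565, -0.0181, 0.2737]
tcp_rot: [0.0, 1.0, 0.018, -0.0]
contact_force: [1.1, 0.8, -1.0]
gripper_width: 0.086
grasp_force: 49.1
```

>>> step_arm(commands=[[[2,0,0,0,0],[4,0,0,0,0],[6,0,0,0,0],[8,0,0,0,0],[10,0,0,0,0],[12,0,0,0,0],[14,0,0,0,0],[14,0,0,0,0]]])

```text
clock: 25.87
eef_pos: [0.4706, -0.0176, 0.2739]
tcp_rot: [0.0, 1.0, 0.018, 0.0]
contact_force: [0.4, -0.4, -0.5]
gripper_width: 0.087
grasp_force: 49.1
```

>>> step_arm(commands=[[[4,0,0,0,0],[8,0,0,0,0],[12,0,0,0,0],[16,0,0,0,0],[20,0,0,0,0],[24,0,0,0,0],[28,0,0,0,0],[32,0,0,0,0]]])

```text
clock: 26.53
eef_pos: [0.5025, -0.0164, 0.2737]
tcp_rot: [0.0, 1.0, 0.018, -0.0]
contact_force: [-0.2, -0.3, -0.6]
gripper_width: 0.085
grasp_force: 49.1
```

```bash
python3 - <<'E'
from h import *
s=st();z=np.load("stand.npz");R,o=z["R"],z["o"]
a=bot.capture("scene");b=bot.capture("top")
for n in ["staple","pin_tip"]:
    for c in ["scene","top"]:
      r=bot.mark_of(c,n)
      if r: print(n,c,(R.T@(w(c,r[0]["location"])*1000-[*o[:2],0])).round(1).tolist())
print("tcp in stand",R.T@(np.array(s["eef_pos"])*1000-[*o[:2],0]))
cv2.imwrite("pics/s8.png",cv2.resize(a[140:200,210:290],None,fx=7,fy=7,interpolation=cv2.INTER_CUBIC))
E
```

```text
26.53 [ 0.5025 -0.0164  0.2737] [ 0.000e+00  9.998e-01  1.790e-02 -1.000e-04] [-0.17   0.179  1.656 -0.     1.307  1.365] [-0.2 -0.3 -0.6] 0.08459069742795652 49.061999917030334
[[0.999, 0.036, -0.0], [0.036, -0.999, -0.0], [-0.0, 0.0, -1.0]]
staple scene [-39.6, 49.9, 276.2]
staple top [-149.2, 536.0, -1.7]
pin_tip scene [5.5, 53.4, 277.0]
pin_tip top [-208.9, -377.5, 1.3]
tcp in stand [-79.88372668  50.75047875 273.7440981 ]
```

View pics/s8.png

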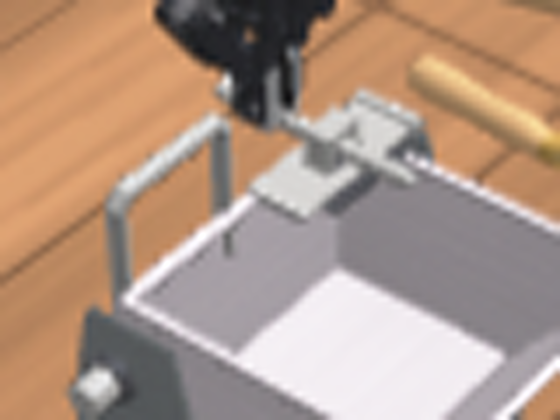

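```bash
python3 - <<'E'
from h import *
s=st();z=np.load("stand.npz");R,o=z["R"],z["o"]
a=bot.capture("scene")
c=bot.get_calibration("scene");K=np.array(c["K"])
def px(p):
    q=np.array(c["R"])@((R@np.array(p,float)+[*o[:2],0])/1000)+np.array(c["t"]);q=K@q;return q[:2]/q[2]
x0,y0,f=243,150,20
im=cv2.resize(a[y0:y0+28,x0:x0+38],None,fx=f,fy=f,interpolation=cv2.INTER_NEAREST)
old=cv2.imread("pics/s7raw.png")
im2=cv2.resize(old[y0:y0+28,x0:x0+38],None,fx=10,fy=10,interpolation=cv2.INTER_NEAREST)
for xs in (-49,-35):   # staple outline edges
  P=[px((xs,y,zz)) for y,zz in((38.5,268.5),(38.5,287.5),(61.5,287.5),(61.5,268.5))]
  for g,ff in ((im,f),(im2,10)):
    cv2.polylines(g,[np.int32([((p-[x0,y0])+.5)*ff for p in P])],False,(0,0,255) if xs==-49 else (255,0,0),1)
out=np.zeros((560,800,3),np.uint8);out[:,:760]=im;out[280:,420:]=im2[:,:380];cv2.imwrite("pics/s9.png",out)
E
```

```text
26.83 [ 0.5019 -0.0164  0.2737] [ 0.000e+00  9.998e-01  1.790e-02 -2.000e-04] [-0.17   0.178  1.657 -0.     1.307  1.365] [ 0.4  0.9 -0.2] 0.08624120750543099 49.061336517333984
[[0.999, 0.036, -0.0], [0.036, -0.999, -0.0], [-0.0, 0.0, -1.0]]
```

View pics/s9.png

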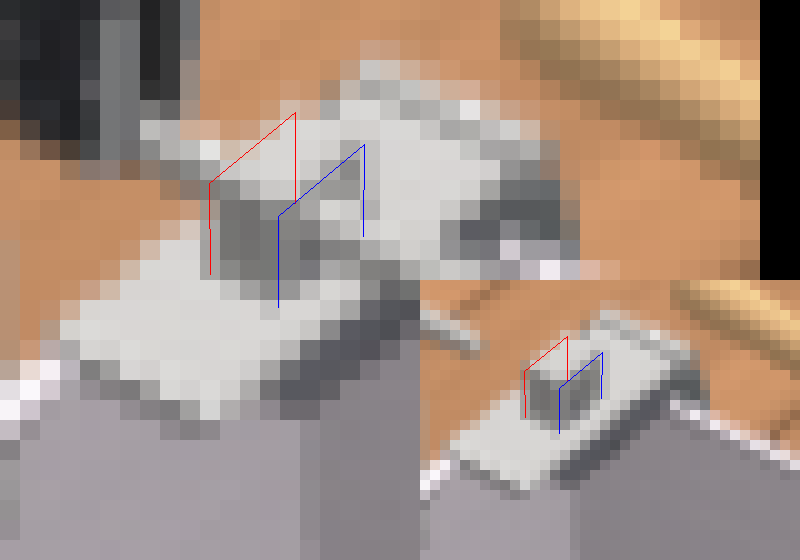

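The strap's near leg at (255,245) hides the pin, which comes out beyond it at (340,250). The pin is through the staple, so I push it deeper and release.

>>> step_arm(commands=[[[3,0,0,0,0],[6,0,0,0,0],[9,0,0,0,0],[11,0,0,0,0],[13,0,0,0,0],[14,0,0,0,0],[14,0,1,0,0],[14,0,1.5,0,0]]])

```text
clock: 27.55
eef_pos: [0.5161, -0.0159, 0.2722]
tcp_rot: [0.0, 1.0, 0.018, -0.0]
contact_force: [0.0, 0.1, -0.5]
gripper_width: 0.09
grasp_force: 49.1
```

>>> step_arm(commands=[[[0,0,0,0,12],[0,0,0,0,18],[0,0,0,0,26],[0,0,0,0,32],[0,0,0,0,32],[0,0,-5,0,32],[0,0,-15,0,32],[0,0,-30,0,32]]])

```text
clock: 28.22
eef_pos: [0.5154, -0.0158, 0.3023]
tcp_rot: [-0.0, 1.0, 0.018, -0.001]
contact_force: [0.0, -0.1, 0.6]
gripper_width: 0.323
grasp_force: 0.0
```

>>> step_arm(commands=[[[0,0,-30,0,32],[0,0,-60,0,32],[0,0,-90,0,32],[-20,20,-100,0,32],[-50,50,-100,0,32],[-60,90,-100,0,32],[-60,130,-100,0,32],[-60,170,-100,0,32]]])

```text
clock: 28.88
eef_pos: [0.4614, -0.1893, 0.4043]
tcp_rot: [0.001, 1.0, 0.018, 0.001]
contact_force: [0.7, -0.0, 0.2]
gripper_width: 0.32
grasp_force: 0.0
```

```bash
python3 - <<'E'
from h import *
s=st();z=np.load("stand.npz");R,o=z["R"],z["o"]
for i in range(2):
  a=bot.capture("scene");b=bot.capture("top")
  for n in ["staple","pin_tip","pin_bend","hasp_end","handle"]:
    for c in ["scene","top"]:
      r=bot.mark_of(c,n)
      if r: print(n,c,(R.T@(w(c,r[0]["location"])*1000-[*o[:2],0])).round(1).tolist())
A=cv2.resize(a[140:230,195:295],None,fx=5,fy=5);B=cv2.resize(b[190:245,230:290],None,fx=5,fy=5)
h=np.zeros((450,800,3),np.uint8);h[:,:500]=A;h[:275,500:]=B;cv2.imwrite("pics/s10.png",h)
E
```

```text
28.88 [ 0.4614 -0.1893  0.4043] [7.000e-04 9.998e-01 1.820e-02 1.200e-03] [-0.528  0.092  1.447 -0.     1.6    1.006] [ 0.7 -0.   0.2] 0.3197401734206966 0.0
[[0.999, 0.036, 0.002], [0.036, -0.999, -0.001], [0.002, 0.002, -1.0]]
staple scene [-202.2, -378.3, 2.4]
staple top [-41.2, 50.0, 275.2]
pin_tip top [-148.6, 535.9, 1.1]
pin_bend top [234.2, -80.3, 18.9]
hasp_end scene [-41.4, 10.2, 266.6]
hasp_end top [-46.0, 6.1, 264.6]
handle scene [-63.1, -37.2, 315.3]
handle top [-61.2, -39.3, 313.6]
staple scene [-40.7, 49.4, 273.3]
staple top [-41.1, 50.6, 276.3]
pin_tip scene [20.8, 50.7, 271.4]
pin_tip top [20.0, 50.6, 272.7]
pin_bend scene [-94.0, 58.4, 275.5]
pin_bend top [-95.9, 53.4, 274.1]
hasp_end scene [-43.2, 12.1, 269.5]
hasp_end top [-46.5, 4.3, 266.4]
handle scene [-65.1, -41.2, 317.9]
handle top [-61.5, -36.9, 313.8]
```

View pics/s10.png

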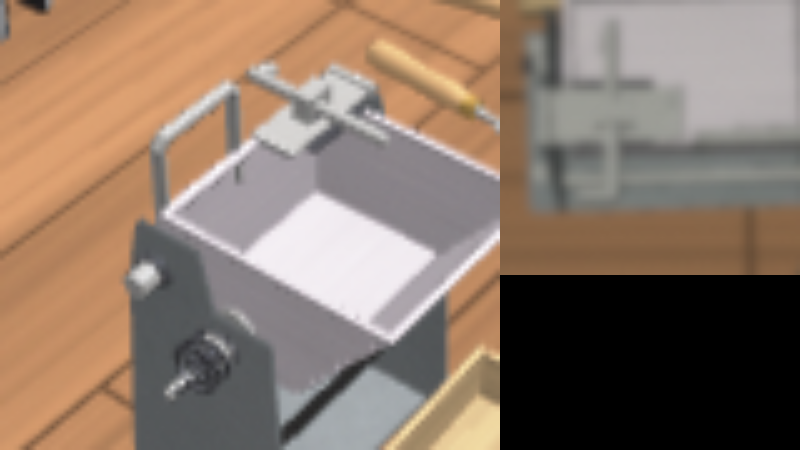

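The pin runs through the staple from (262,70) to (388,138). Its ends are about 62 mm past and 53 mm short of the opening's middle and well inside the sideways and height limits. The hasp is flat, the bucket is home and the arm is clear.

```bash
python3 -c "
from h import *
print(bot.close_job())"
```

```text
the job is handed in; nothing more can be done
None
```

I handed the job in after about 29 s of the 72 s allowed, and no verdict came back: all five balls are in the crate, the bucket is home in its catch, the hasp is flat, the pin is through the staple, and the arm is clear.

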